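# Slide a pendant blank along the rail into the marked corner pocket

### The job

Push the blue ceramic pendant blank flat against the metal rail of the wooden jig, then slide it along, keeping it against the rail, until it is fully home in the corner pocket at the end marked with the green cap. Only push it with the fingertips, never lift or tip it off the board, and leave the gold ring, wax jar, glass dish and blue thread spool where they are. Finish clear of the blank.

Things in the scene. Friction and masses are not known exactly. Their poses are not given: they have to be found in the camera images.
- jig: Fixed jig: light wooden board 125 x 300 mm (its x by y), 8 mm thick, with aluminium fences. Origin on the table top; the board spans x -70 to +55 mm, y -150 to +150 mm, its top is z = 8 mm. z up, y runs along the rail, +x points away from the robot (turned up to 0.3 rad). Guide rail along the whole far (+x) side: inner face x = +40 mm, top z = 22 mm. A pocket at each end, mirror images.
- pocket_left (a point): Point on the board top (jig x = 24, y = +106, z = 8 mm) under the centre of a blank fully home in the left pocket. End stop: inner face y = 130 mm, 20 mm thick, top z = 22 mm. Lip parallel to the rail: inner face x = +5 mm, 12 mm thick, from y = 100 to 150 mm, top z = 18 mm, with a flared lead-in reaching y = 86, x = -14 mm.
- pocket_right (a point): The same point of the right pocket, at jig x = 24, y = -106, z = 8 mm. Each pocket is 35 mm wide (rail to lip) and 30 mm deep, open towards the middle; a blank fully home lies long side along the rail, its end against the stop, and sticks out 18 mm beyond the lip.
- blank: The loose blue ceramic pendant blank: flat rounded rectangle 32 mm (its x) by 48 mm (its y), 12 mm thick, corner radius 4 mm, a small brass eyelet on top near one end; about 60 g, slides freely. Origin at the centre of its underside, z up. It starts lying on the board between the pockets, 36 to 54 mm short of its place at the rail, with its y axis within 0.45 rad of the jig's y axis. Either end may go first.
- green_cap: Fixed green disc, 16 mm across, 4 mm high, on top of the end stop of the pocket to use; origin at the centre of its underside, at jig x = 24 mm, y = + or -140 mm, z = 22 mm. Which end it is on varies.
- red_cap: Fixed red disc of the same size, on the end stop of the other pocket, which is not to be used.
- gold_ring: Loose gold ring, 21 mm across, 7 mm high, lying on the board near its front left corner; origin at the centre of its underside. Leave alone.
- wax_jar: Loose low white jar, 52 mm across, 24 mm high, on the table in front of the jig, to the right; origin at the centre of its underside. Leave alone.
- glass_dish: Loose octagonal glass dish, 67 mm across, 18 mm high, on the table in front of the jig, to the left; origin at the centre of its underside. Leave alone.
- blue_spool: Loose standing spool of blue thread, 51 mm across, 60 mm high, on the table behind the rail; origin at the centre of its underside. Leave alone.
Things that resemble listed ones, but are neither listed nor needed, are in the scene too. What is meant by the blank is not red, and is the smaller of those in its own colour.

How it is judged (in metres and radians):
On the way:
1. the blank lies flat against the rail (within 2.5 mm and 0.08 rad), still in the middle stretch between the pockets (centre within 75 mm of the jig's middle) (x of blank in the frame of jig between 0.0215 and 0.0265 m and angle between the x axis of blank and the x axis of jig, either way round below 0.08 rad and z of blank in the frame of jig between 0.006 and 0.0105 m and y of blank in the frame of jig between -0.075 and 0.075 m), for 0.1 s.
At the end, for the whole second after the job is handed in: The blank lies flat on the board at rest in the pocket at the green-capped end: within 2.5 mm of the rail, within 3 mm of the end stop, its sides within 0.08 rad of the rail's direction; the ring, jar, dish and spool are within 12 mm of where they stood (x of blank in the frame of jig between 0.0215 and 0.0265 m and angle between the x axis of blank and the x axis of jig, either way round below 0.08 rad and z of blank in the frame of jig between 0.006 and 0.0105 m and horizontal distance between blank and green_cap below 0.037 m and linear speed of blank below 0.01 m/s and distance of each of gold_ring, wax_jar, glass_dish, blue_spool from where it was at the start of the episode below 0.012 m); the robot touches nothing.
It fails at once if the blank is lifted or tipped: underside centre more than 5 mm above the board, or tilted more than 0.3 rad (z of blank in the frame of jig above 0.013 m or angle between blank's own z axis and vertical above 0.3 rad).
It fails at once if the blank leaves the rail on its way: outside the middle stretch (centre more than 75 mm from the jig's middle) and centred more than 8 mm off its place at the rail ((y of blank in the frame of jig above 0.075 m or y of blank in the frame of jig below -0.075 m) and x of blank in the frame of jig below 0.016 m).
It fails at once if the blank is pushed over or off the fences or the board (x of blank in the frame of jig above 0.032 m or x of blank in the frame of jig below -0.075 m or z of blank in the frame of jig below 0.003 m).
It fails at once if the gold ring, wax jar, glass dish or blue spool is pushed more than 12 mm from where it stood (distance of any of gold_ring, wax_jar, glass_dish, blue_spool from where it was at the start of the episode above 0.012 m).
It also fails if it takes over 48 s, if anything falls off the work surface, if the arm or the gripper's body presses on something with over 40 N, if the wrist force passes 120 N, or if a joint passes its speed limit or range.

### The arm

A 6-joint arm with a two-finger parallel gripper is mounted at the origin on the work surface; the furniture and walls round the work are solid. World frame = base frame: x ahead of the robot, y to its left, z up, the work surface at z = 0. Lengths are in mm, angles in rad, forces in N, time in s.
With the tool pointing down it reaches from about 350 to 775 mm from the base axis. Payload 7.3 kg.
Tool frame: the origin (TCP) lies midway between the tips of the shut fingers; the grasp point (between the pads) lies 19 mm behind it; z points along the fingers, y is the line along which they close (so a half turn about z gives the same grasp; the last joint's range is limited). The gripper opens to 92 mm and grips with 3 to 60 N. Pads are 19 mm wide; open, the fingers measure 130 mm over their backs; the gripper's body (75 mm by 190 mm) begins 47 mm behind the grasp point.
Start: joints at [-1.466, 0.342, 1.524, -0, 1.275, -0.146], TCP at [130.316, -508.589, 226.741] pointing down, gripper open.
Joint ranges: [-2.53, 2.53], [-0.77, 2.02], [0.04, 2.7], [-1, 4.14], [0.28, 2.66], [-3.11, 3.11]. Speed limits (rad/s): [2.57, 2.57, 3.14, 3.14, 3.14, 3.14].

### API

Orientations are given as [roll, pitch, yaw] about the fixed x, y, z axes, in that order (R = Rz(yaw) Ry(pitch) Rx(roll)).
In Python, from plant import bot gives the robot as it stands.
- The arm moves only by the tool jog_arm, never from a script. Its arguments are lists of equal length, an entry for each row: "dp": the shift along the tool's x, y, z in m, a list of three; "twist": the turn about the tool's z in degrees. A call has 1 to 10 rows; each row shifts and turns the commanded pose from where the row before left it, along the tool's axes as they then stand; what a row does not reach is not made up. A row lasts 1/8 s, in which the tool goes at most 62.5 mm and 10.7 degrees, less where a joint would pass 70% of its speed; a pose out of reach is approached as far as the arm can. A call is refused whole if a number of a shift passes 0.0625 or a number of a turn 10.7, either way. A call with a gripper value outside its range is refused whole. "jaw" is the finger opening in m, from 0 to 0.0918, set as the call begins (left out, the last holds). The fingers move at their own pace and stop on an object; the grip force is fixed at half the most. Time passes only in rows, so rows that do not move let the fingers close. It gives the time, the measured TCP pose, the force, the opening and the grip force at its end, in the units of the state.
- bot.get_obs(): the state, without advancing time (a new reading comes with each control period).
- bot.capture(name): name is "side" or "top" or "wrist"; returns the picture (480x640x3 uint8, blue, green, red); there is no depth.
- bot.camera_params(name): a dict with "fx", "fy", "cx", "cy" (pixels), "k1" (the pictures are not rectified: a ray, as slopes to the right and down, at radius r is drawn at 1 + k1 r^2 times it, then the intrinsics apply), "R" (3x3) and "t" (3): a world point X has camera coordinates R X + t. Camera axes: x right, y down, z forward; pixel columns grow to the right and rows downward; lengths in mm; the calibration is good to about 2 mm. A picture is of the moment at which its call begins: read the wrist's pose just before it. camera_params takes no time and is no camera call; for the wrist camera it gives the pose at the moment of the call.
- bot.close_job(): hands the job in; it is judged then, once.
Trained networks look in the newest picture that a camera, given by its name, has taken for a name from the list of things; names that differ only in an ending like _2 or _b are one class to them, and where a whole thing is asked for, a point or a joint stands for the part that bears it (a point fixed in the world has none). Each returns a list of dicts, best first, with "confidence" (0 to 1); they miss things now and then, are a little off and sometimes report something else, mostly with a low value. They report only what shows in the picture. A call takes as long as a camera call. They do not tell look-alikes from the thing itself.
- bot.find_in(camera, label): "bbox" ([centre column, centre row, width, height] in pixels, round what is visible of it).
- bot.masks_of(camera, label): "pixels" (480x640 bool, what is visible of it) and "bbox" ([centre column, centre row, width, height] in pixels, round what is visible of it).
The state is a dict: "time": time; "joint_positions": joint angles; "dq": joint speeds; "tau": joint torques, N m; "tool_pos": TCP position; "tcp_rot": TCP orientation; "contact_force": force on the tool from outside, world axes, zero at the start; "moment": the same for the moment, N m; "grip_width": finger opening in mm; "finger_force": force on a finger pad.
Only numpy, scipy, OpenCV 4.12 (cv2) and the standard library are available. Lean on these libraries where they do the work, as an engineer would, in place of code of your own. Each camera call takes 0.05 s, during which the arm holds its last target. There are 200 camera calls.

## Working session

There is one attempt and no reset: what is moved stays moved. The work goes in short steps, Python scripts to look and compute and a tool call to move; the robot and the scene stay as the last step left them, time stands still between calls to the robot, and variables do not carry over. Pictures are saved under pics/ and viewed, at most 10 in all, crops included, and the job is handed in when it is done.

Besides the shell and the picture viewer there is one more tool, called after "Request:" by a JSON object that holds its "api" and its "payload", one argument or row to a line. jog_arm: Moves the arm, as the interface text tells. Its arguments: {"type":"object","properties":{"dp":{"type":"array"},"twist":{"type":"array"},"jaw":{"type":"number"}},"required":["dp","twist"]}

```bash
mkdir -p pics; cat > h.py <<'E'
import numpy as np, cv2
from plant import bot
def ray(cam,uv,P=None):
    P=P or bot.camera_params(cam); R=np.array(P["R"]);t=np.array(P["t"]).ravel()
    K=np.array([[P["fx"],0,P["cx"]],[0,P["fy"],P["cy"]],[0,0,1.]])
    n=cv2.undistortPoints(np.array([[uv]],float),K,np.array([P["k1"],0,0,0,0.]))[0,0]
    return -R.T@t, R.T@np.array([n[0],n[1],1])
def onz(cam,uv,z,P=None):
    o,d=ray(cam,uv,P); return o+d*(z-o[2])/d[2]
def tri(a,b):
    (o1,d1),(o2,d2)=a,b; d1=d1/np.linalg.norm(d1); d2=d2/np.linalg.norm(d2)
    s=np.linalg.lstsq(np.c_[d1,-d2],o2-o1,rcond=None)[0]
    p,q=o1+s[0]*d1,o2+s[1]*d2; return (p+q)/2,np.linalg.norm(p-q)
def proj(cam,X,P=None):
    P=P or bot.camera_params(cam); R=np.array(P["R"]);t=np.array(P["t"]).ravel()
    c=R@np.array(X,float)+t; n=c[:2]/c[2]; n=n*(1+P["k1"]*n@n)
    return np.array([P["fx"]*n[0]+P["cx"],P["fy"]*n[1]+P["cy"]])
E
python3 - <<'E'
from h import *
for c in ("top","side"):
    cv2.imwrite(f"pics/{c}0.png",bot.capture(c))
    for l in ("blank","green_cap","red_cap","jig","blue_spool","gold_ring","wax_jar","glass_dish"):
        print(c,l,[(np.round(d["bbox"],1).tolist(),round(d["confidence"],2),np.round(onz(c,d["bbox"][:2],{"blank":20,"green_cap":26,"red_cap":26}.get(l,10))[:2]).tolist()) for d in bot.find_in(c,l)[:4]])
print(bot.get_obs())
E
```

```text
top blank [([297.9, 238.1, 35.1, 22.8], 0.95, [468.0, -62.0]), ([396.5, 138.7, 36.7, 36.5], 0.62, [621.0, -216.0]), ([412.0, 357.9, 49.7, 45.5], 0.61, [286.0, -228.0])]
top green_cap [([224.1, 202.9, 11.3, 15.3], 0.49, [523.0, 49.0])]
top red_cap [([410.5, 210.4, 8.7, 11.6], 0.46, [507.0, -232.0])]
top jig [([315.4, 229.1, 200.3, 93.1], 0.96, [483.0, -88.0])]
top blue_spool [([314.3, 159.4, 32.0, 40.9], 0.83, [591.0, -88.0])]
top gold_ring []
top wax_jar [([354.6, 299.9, 31.1, 29.0], 0.74, [375.0, -145.0])]
top glass_dish [([248.6, 300.6, 45.5, 45.4], 0.67, [376.0, 14.0])]
side blank [([306.3, 254.5, 20.8, 21.7], 0.72, [461.0, -54.0]), ([284.7, 192.1, 17.8, 16.8], 0.61, [603.0, -192.0])]
side green_cap [([248.4, 277.1, 6.5, 9.1], 0.47, [512.0, 52.0])]
side red_cap [([302.5, 251.8, 149.3, 121.4], 0.47, [467.0, -51.0])]
side jig [([301.9, 252.1, 147.1, 122.1], 0.93, [477.0, -64.0])]
side blue_spool [([261.2, 218.4, 24.9, 36.0], 0.93, [601.0, -104.0])]
side gold_ring [([280.5, 293.8, 10.7, 9.5], 0.55, [452.0, 44.0]), ([304.6, 253.1, 147.7, 118.2], 0.19, [471.0, -64.0])]
side wax_jar [([373.0, 247.9, 22.7, 24.0], 0.67, [369.0, -144.0])]
side glass_dish [([327.1, 298.1, 44.1, 31.2], 0.82, [379.0, 10.0])]
{'time': 0.9, 'joint_positions': array([-1.46601274e+00,  3.41976307e-01,  1.52411861e+00,  7.37587251e-06,
        1.27540673e+00, -1.46022393e-01]), 'dq': array([-9.07785414e-05,  1.35180945e-03, -1.82885544e-03,  2.05213014e-03,
       -8.81125322e-04,  3.40253529e-04]), 'tau': array([ 1.99778799e-03, -4.31119752e+01, -2.44481027e+01,  7.20206718e-02,
        4.83996863e-02,  1.73089353e-05]), 'tool_pos': array([ 130.31027848, -508.57939834,  226.74630767]), 'tcp_rot': array([3.14150159e+00, 6.26078588e-06, 2.50803837e-01]), 'contact_force': array([-0.23976252,  0.11190549,  0.25434207]), 'moment': array([ 0.01793074,  0.02972909, -0.00229254]), 'finger_force': 0.0, 'grip_width': 92.31308086611682}
```

View pics/top0.png

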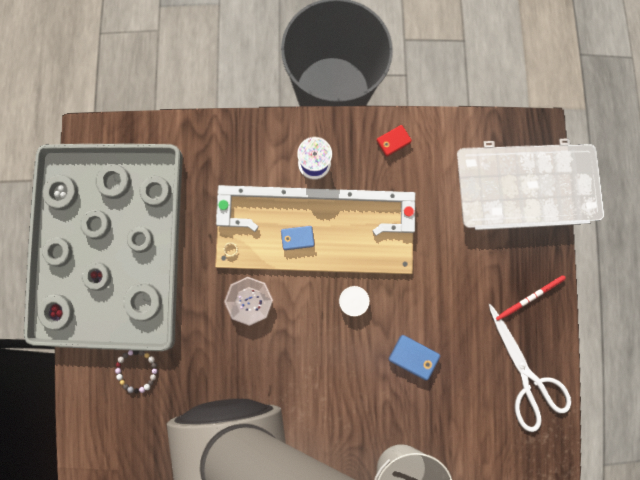

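View pics/side0.png

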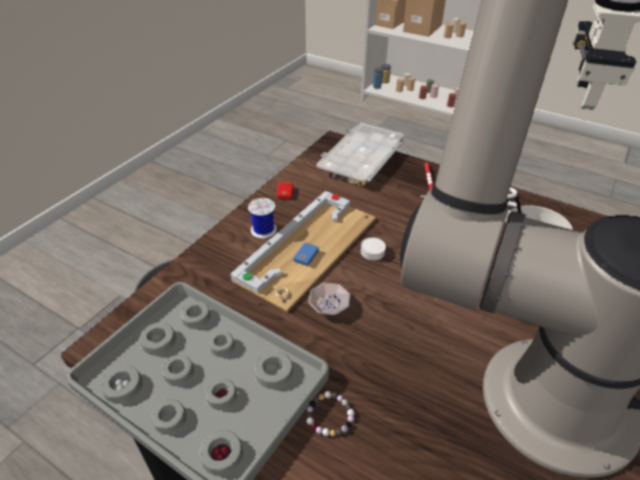

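Candidates for the blank in the top view: small blue block (298,238) on the board, larger blue block (414,357) on the table, and a red block (396,139). The small blue one fits, since it is not red, is the smaller blue one and lies on the board. The green cap is at the left end (224,205). I'll confirm with a crop and measure.

```bash
python3 - <<'E'
from h import *
im=bot.capture("top")
cv2.imwrite("pics/crop.png",cv2.resize(im[170:390,200:460],None,fx=2.7,fy=2.7,interpolation=cv2.INTER_CUBIC))
h=cv2.cvtColor(im,cv2.COLOR_BGR2HSV)
sub=np.zeros(h.shape[:2],bool); sub[180:280,210:420]=1
def col(lo,hi): return (cv2.inRange(h,lo,hi)>0)&sub
W={}
for n,m,z in (("green",col((45,90,60),(80,255,255)),26),("red",col((0,150,90),(5,255,255))|col((174,150,90),(180,255,255)),26),("blue",col((100,90,50),(125,255,255)),20)):
    k,l,s,c=cv2.connectedComponentsWithStats(m.astype(np.uint8)); i=1+np.argmax(s[1:,4])
    W[n]=onz("top",c[i],z); print(n,s[i],c[i].round(1),W[n].round(1))
    if n=="blue":
        pts=np.argwhere(l==i)[:,::-1]; w=np.array([onz("top",p,20)[:2] for p in pts],np.float32)
        r=cv2.minAreaRect(w);print(r)
e=(W["green"]-W["red"])[:2];print("len",np.linalg.norm(e));e/=np.linalg.norm(e);ex=np.array([e[1],-e[0]])
o=(W["green"]+W["red"])[:2]/2-24*ex;print("origin",o,"yaw",np.arctan2(ex[1],ex[0]))
d=W["blue"][:2]-o;print("blank jig",d@ex,d@e)
print("cap side tri",tri(ray("top",proj("top",W["green"])),ray("side",(248.4,277.1))), "blank",tri(ray("top",proj("top",W["blue"])),ray("side",(306.3,254.5))))
P=bot.camera_params("wrist");R=np.array(P["R"]);t=np.array(P["t"]).ravel();print("wrist",-R.T@t,R[2],P["fx"],P["k1"])
E
```

```text
green [219 200   9  10  67] [223.  204.7] [520.   50.3  26. ]
red [404 207   9   9  63] [408.3 211. ] [ 506.2 -228.5   26. ]
blue [282 227  31  22 501] [298.1 237.2] [469.6 -61.9  20. ]
((469.5201110839844, -60.56208038330078), (28.10383415222168, 44.46504592895508), 6.255520820617676)
len 279.19932903090654
origin [489.09273958 -87.89668697] yaw -0.04946768325981024
blank jig -20.729122748220973 24.95980572033919
cap side tri (array([518.30526085,  49.57760743,  20.73432935]), np.float64(5.834526158055437)) blank (array([469.16321336, -62.66836964,   9.04015699]), np.float64(3.9584112982807387))
wrist [ 199.27780756 -491.87726947  384.77963871] [-0.25826884 -0.06688499 -0.96375495] 417.0103543446626 -0.08471862711141628
```

View pics/crop.png

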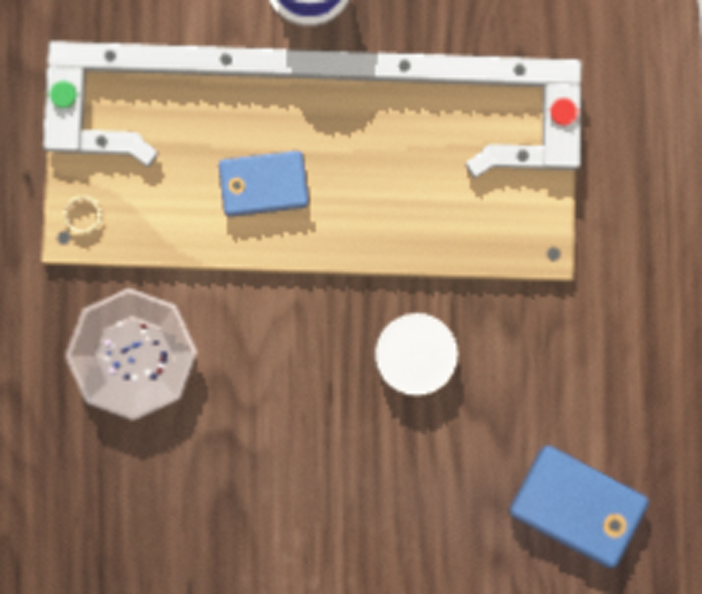

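The crop confirms it: the small blue blank with its eyelet lies on the board, green cap at the left, and the bigger blue block is off the jig. Next I move above the approach point with the gripper shut.

Request:
{"api": "jog_arm", "payload": {
  "dp": [
    [0.0401, -0.0361, 0],
    [0.0401, -0.0361, 0],
    [0.0401, -0.0361, 0],
    [0.0401, -0.0361, 0],
    [0.0401, -0.0361, 0],
    [0.0401, -0.0361, 0],
    [0.0401, -0.0361, 0],
    [0.0401, -0.0361, 0],
    [0.0401, -0.0361, 0],
    [0.0401, -0.0361, 0]
  ],
  "twist": [0, 0, 0, 0, 0, 0, 0, 0, 0, 0],
  "jaw": 0
}}

```text
time: 2.2
tool_pos: [430.1, -57.7, 227.0]
tcp_rot: [3.141, -0.001, 0.251]
contact_force: [0.1, -0.2, -0.3]
grip_width: 1.0
finger_force: 0.0
```

Request:
{"api": "jog_arm", "payload": {
  "dp": [
    [0, 0, 0.02],
    [0, 0, 0.02],
    [0, 0, 0]
  ],
  "twist": [8.6, 8.6, 0]
}}

```text
time: 2.58
tool_pos: [428.4, -58.9, 185.8]
tcp_rot: [-3.141, 0.003, -0.048]
contact_force: [0.5, 0.3, -0.1]
grip_width: 0.5
finger_force: 0.0
```

```bash
python3 - <<'E'
from h import *
s=bot.get_obs();print(s["tool_pos"],s["tcp_rot"],s["time"],s["grip_width"])
P=bot.camera_params("wrist");im=bot.capture("wrist");cv2.imwrite("pics/w1.png",im)
o=np.array([489.1,-87.9]);y=-.0495;ex=np.array([np.cos(y),np.sin(y)]);e=np.array([-ex[1],ex[0]])
J=lambda w:(np.array([(w[:2]-o)@ex,(w[:2]-o)@e])).round(1)
for l,z in (("blank",20),("green_cap",26),("red_cap",26)):
    for d in bot.masks_of("wrist",l)[:2]:
        p=np.argwhere(d["pixels"])[:,::-1]
        w=np.array([onz("wrist",q,z,P)[:2] for q in p[::3]],np.float32);r=cv2.minAreaRect(w)
        print(l,round(d["confidence"],2),d["bbox"],"centroid",J(w.mean(0)),"rect",J(np.array(r[0])),r[1:])
E
```

```text
[428.38881127 -58.91541677 185.7659762 ] [-3.14093589e+00  2.82038151e-03 -4.75866108e-02] 2.575 0.5418459838435595
blank 0.94 [519.6, 382.4, 70.5, 30.7] centroid [-206.2 -157.4] rect [-199.6 -153.6] ((58.63484191894531, 32.64021301269531), 61.66716766357422)
blank 0.6 [321.6, 172.6, 68.1, 49.6] centroid [-22.  26.] rect [-21.9  26.3] ((31.89205551147461, 47.64396667480469), 5.736797332763672)
green_cap 0.77 [169.6, 114.5, 23.3, 23.5] centroid [ 22.6 139.8] rect [ 23.  139.5] ((15.510897636413574, 13.972015380859375), 40.92948913574219)
red_cap 0.81 [540.6, 113.3, 22.4, 23.5] centroid [  23.4 -139.2] rect [  22.9 -139.7] ((14.94451904296875, 15.204052925109863), 76.10943603515625)
```

View pics/w1.png

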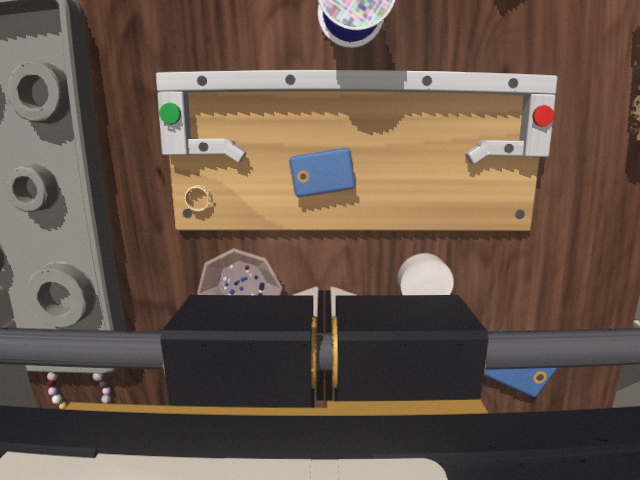

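The wrist view shows the blank at (322,173), the green cap at (170,114) and the red cap at (541,115), all agreeing with the top view to about 1 mm. The TCP is in front of the blank with clear board below, so I go down.

Request:
{"api": "jog_arm", "payload": {
  "dp": [
    [0, 0, 0.055],
    [0, 0, 0.055],
    [0, 0, 0.04],
    [0, 0, 0.022],
    [0, 0, 0],
    [0, 0, 0]
  ],
  "twist": [0, 0, 0, 0, 0, 0]
}}

```text
time: 3.52
tool_pos: [430.1, -59.8, 15.8]
tcp_rot: [3.141, -0.002, -0.049]
contact_force: [0.2, -0.3, 0.5]
grip_width: 0.4
finger_force: 0.0
```

Request:
{"api": "jog_arm", "payload": {
  "dp": [
    [0.004, 0, 0.0025],
    [0.005, 0, 0],
    [0.005, 0, 0],
    [0.005, 0, 0],
    [0.005, 0, 0],
    [0.005, 0, 0],
    [0.005, 0, 0],
    [0.005, 0, 0],
    [0.005, 0, 0],
    [0.002, 0, 0]
  ],
  "twist": [0, 0, 0, 0, 0, 0, 0, 0, 0, 0]
}}

```text
time: 4.78
tool_pos: [475.5, -61.7, 12.2]
tcp_rot: [3.141, -0.0, -0.049]
contact_force: [-1.7, 0.3, 0.5]
grip_width: 0.4
finger_force: 0.3
```

```bash
cat > m.py <<'E'
from h import *
import sys
o=np.array([488.7,-87.9]);y=-.0495;ex=np.array([np.cos(y),np.sin(y)]);e=np.array([-ex[1],ex[0]])
J=lambda w:(np.array([(w[:2]-o)@ex,(w[:2]-o)@e])).round(1)
def look(name):
    s=bot.get_obs();print("t",s["time"],"tcp",s["tool_pos"].round(1),"jig",J(s["tool_pos"]),s["tcp_rot"].round(3),"F",s["contact_force"].round(1))
    for c in ("wrist","top"):
        P=bot.camera_params(c);im=bot.capture(c)
        if c=="wrist": cv2.imwrite(f"pics/{name}.png",im)
        for l,z in (("blank",20),("green_cap",26),("red_cap",26)):
            for d in bot.masks_of(c,l)[:3]:
                p=np.argwhere(d["pixels"])[:,::-1]
                w=np.array([onz(c,q,z,P)[:2] for q in p[::2]],np.float32);r=cv2.minAreaRect(w);q=J(np.array(r[0]))
                if abs(q[0])<80 and abs(q[1])<160: print(c,l,round(d["confidence"],2),"centroid",J(w.mean(0)),"rect",q,np.round(r[1],1),round(r[2]+np.degrees(-y),1))
if __name__=="__main__": look(sys.argv[1])
E
python3 m.py w2
```

```text
t 4.775 tcp [475.5 -61.7  12.2] jig [-14.5  25.5] [ 3.141 -0.    -0.049] F [-1.7  0.3  0.5]
wrist blank 0.88 centroid [13.9 24.2] rect [13.6 24.2] [46.8 32. ] 90.1
wrist green_cap 0.83 centroid [ 23.5 138.2] rect [ 23.3 138. ] [16.  16.3] 78.1
top red_cap 0.39 centroid [  25.2 -139.6] rect [  25.2 -139.9] [13.7 13.8] 90.8
```

View pics/w2.png

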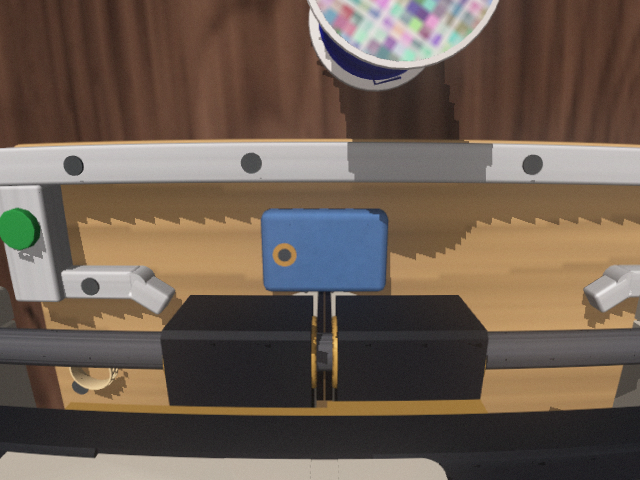

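The blank (325,250) is square to the rail and about 10 mm short of it. I keep pushing gently until the force rises.

Request:
{"api": "jog_arm", "payload": {
  "dp": [
    [0.003, 0, 0],
    [0.003, 0, 0],
    [0.002, 0, 0],
    [0.001, 0, 0],
    [0.001, 0, 0],
    [0, 0, 0]
  ],
  "twist": [0, 0, 0, 0, 0, 0]
}}

```text
time: 5.92
tool_pos: [485.2, -62.2, 12.2]
tcp_rot: [3.141, -0.0, -0.049]
contact_force: [0.1, -0.5, 0.3]
grip_width: 0.0
finger_force: 0.0
```

Request:
{"api": "jog_arm", "payload": {
  "dp": [
    [0.001, 0, 0],
    [0.0005, 0, 0],
    [0, 0, 0]
  ],
  "twist": [0, 0, 0]
}}

```text
time: 6.3
tool_pos: [486.7, -62.2, 12.2]
tcp_rot: [3.141, -0.0, -0.049]
contact_force: [-1.2, 0.3, 0.1]
grip_width: 0.5
finger_force: 0.1
```

Request:
{"api": "jog_arm", "payload": {
  "dp": [
    [0.0005, 0, 0],
    [0.0005, 0, 0],
    [0, 0, 0]
  ],
  "twist": [0, 0, 0]
}}

```text
time: 6.68
tool_pos: [486.7, -62.2, 12.1]
tcp_rot: [-3.141, 0.002, -0.049]
contact_force: [-4.7, -0.9, 3.1]
grip_width: 0.3
finger_force: 2.6
```

```bash
python3 m.py w3
```

```text
t 6.675 tcp [486.7 -62.2  12.1] jig [-3.2 25.6] [-3.141e+00  2.000e-03 -4.900e-02] F [-4.7 -0.9  3.1]
wrist blank 0.79 centroid [24.4 24.2] rect [23.9 24.2] [46.9 30.7] 89.6
wrist green_cap 0.78 centroid [ 23.7 138.3] rect [ 23.6 138.2] [15.3 17.9] 20.1
wrist red_cap 0.55 centroid [23.8 19.9] rect [ 6.2 23.2] [246.2 100.9] 89.9
```

The blank is flat against the rail (jig x ≈ 24, 0.4° off). Next I go round to its trailing end.

Request:
{"api": "jog_arm", "payload": {
  "dp": [
    [-0.006, 0, 0],
    [-0.007, 0, 0],
    [0, 0.02, 0],
    [0, 0.02, 0],
    [0, 0.016, 0],
    [0.013, 0, 0],
    [0.014, 0, 0],
    [0.011, 0, 0],
    [0, 0, 0],
    [0, 0, 0]
  ],
  "twist": [0, 0, 0, 0, 0, 0, 0, 0, 0, 0]
}}

```text
time: 8.32
tool_pos: [509.4, -119.0, 12.0]
tcp_rot: [-3.141, 0.001, -0.049]
contact_force: [0.1, -0.2, 0.5]
grip_width: 0.2
finger_force: 0.0
```

```bash
python3 m.py w4
```

```text
t 8.325 tcp [ 509.4 -119.    12. ] jig [ 22.2 -30.1] [-3.141e+00  1.000e-03 -4.900e-02] F [ 0.1 -0.2  0.5]
wrist blank 0.64 centroid [30.8 29.2] rect [27.7 22.6] [48.1 21.9] 90.5
wrist blank 0.53 centroid [ 33.3 -26.3] rect [ 17.6 -25.2] [252.2  81.7] 90.1
wrist red_cap 0.56 centroid [  25.6 -138.4] rect [  26.2 -138.7] [17.9 12.4] 88.6
top blank 0.72 centroid [-8.8 25.9] rect [-7.  -0.3] [300.1 123.7] 89.6
top green_cap 0.62 centroid [ 25.1 139.6] rect [ 25.4 139.6] [15.3 12.1] 3.0
```

View pics/w4.png

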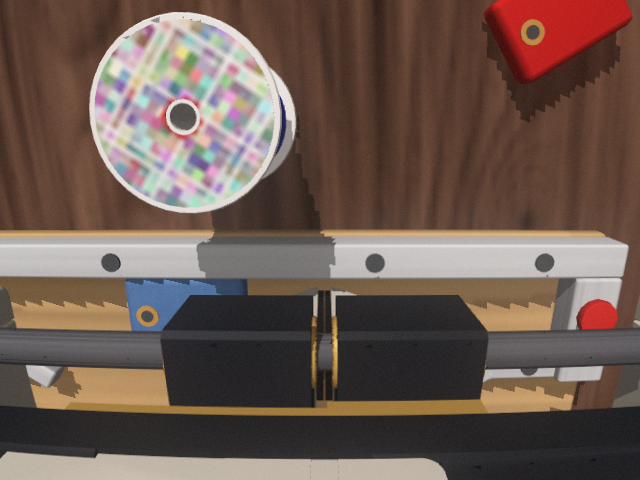

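The blank's trailing end is near (247,300), the fingers stand clear of it, and the spool and caps are untouched. I push along the rail, then look before leaving the middle stretch.

Request:
{"api": "jog_arm", "payload": {
  "dp": [
    [0, -0.005, 0],
    [0, -0.005, 0],
    [0, -0.005, 0],
    [0.0002, -0.006, 0],
    [0.0002, -0.006, 0],
    [0.0002, -0.006, 0],
    [0.0002, -0.006, 0],
    [0.0002, -0.006, 0],
    [0.0002, -0.006, 0],
    [0, -0.003, 0]
  ],
  "twist": [0, 0, 0, 0, 0, 0, 0, 0, 0, 0]
}}

```text
time: 9.98
tool_pos: [513.5, -65.2, 12.2]
tcp_rot: [3.141, 0.0, -0.049]
contact_force: [-2.8, -2.0, 1.3]
grip_width: 0.5
finger_force: 1.5
```

```bash
python3 m.py w5
```

```text
t 9.975 tcp [513.5 -65.2  12.2] jig [23.7 23.9] [ 3.141  0.    -0.049] F [-2.8 -2.   1.3]
wrist blank 0.6 centroid [35.9 58.8] rect [36.5 57.7] [10.6 48.1] 8.3
wrist green_cap 0.84 centroid [ 26.  137.9] rect [ 26.6 138.2] [16.3 10.8] 91.7
top red_cap 0.67 centroid [  25.1 -140.6] rect [  25.3 -140.6] [12.2 13.9] 90.8
```

View pics/w5.png

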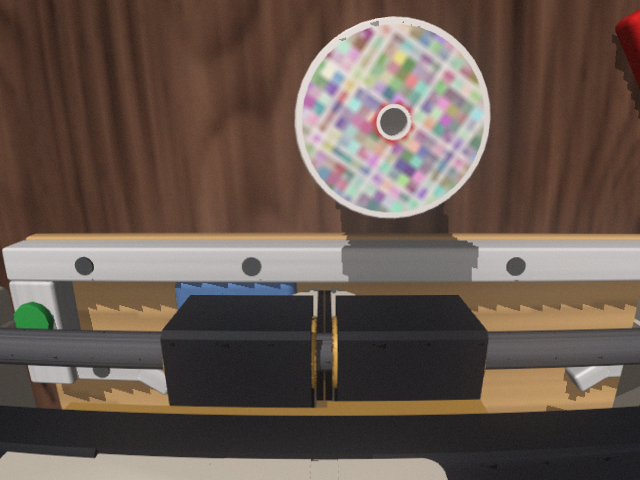

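```bash
python3 - <<'E'
import cv2
im=cv2.imread("pics/w5.png")
cv2.imwrite("pics/w5c.png",cv2.resize(im[265:315,160:320],None,fx=5,fy=5,interpolation=cv2.INTER_NEAREST))
E
```

```text
(no output)
```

View pics/w5c.png

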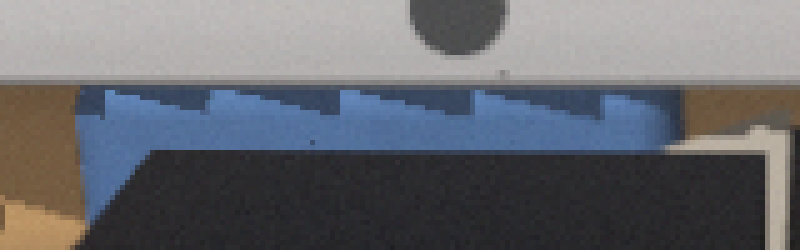

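There is no wood between rail and blank, so it is flush. I carry on into the pocket.

Request:
{"api": "jog_arm", "payload": {
  "dp": [
    [0, -0.005, 0],
    [0, -0.005, 0],
    [0, -0.005, 0],
    [0, -0.005, 0],
    [0, -0.005, 0],
    [0, -0.005, 0],
    [0, -0.005, 0],
    [0, -0.005, 0],
    [0, -0.003, 0],
    [0, 0, 0]
  ],
  "twist": [0, 0, 0, 0, 0, 0, 0, 0, 0, 0]
}}

```text
time: 11.62
tool_pos: [515.8, -22.4, 12.2]
tcp_rot: [3.142, -0.0, -0.049]
contact_force: [0.5, 0.3, 0.5]
grip_width: 0.6
finger_force: 0.0
```

Request:
{"api": "jog_arm", "payload": {
  "dp": [
    [0, -0.001, 0],
    [0, -0.001, 0],
    [0, 0, 0]
  ],
  "twist": [0, 0, 0]
}}

```text
time: 12.0
tool_pos: [515.9, -20.6, 12.2]
tcp_rot: [3.142, -0.0, -0.049]
contact_force: [0.5, 0.4, 0.5]
grip_width: 0.3
finger_force: 0.1
```

Request:
{"api": "jog_arm", "payload": {
  "dp": [
    [0, -0.001, 0],
    [0, -0.001, 0],
    [0, 0, 0]
  ],
  "twist": [0, 0, 0]
}}

```text
time: 12.38
tool_pos: [516.0, -18.5, 12.2]
tcp_rot: [3.142, 0.0, -0.049]
contact_force: [-0.3, 0.3, -0.2]
grip_width: 0.4
finger_force: 0.1
```

Request:
{"api": "jog_arm", "payload": {
  "dp": [
    [0, -0.001, 0],
    [0, 0, 0]
  ],
  "twist": [0, 0]
}}

```text
time: 12.62
tool_pos: [516.1, -17.6, 12.2]
tcp_rot: [3.141, -0.0, -0.049]
contact_force: [0.2, -1.1, 0.8]
grip_width: 0.5
finger_force: 0.2
```

Request:
{"api": "jog_arm", "payload": {
  "dp": [
    [0, -0.001, 0],
    [0, 0, 0]
  ],
  "twist": [0, 0]
}}

```text
time: 12.88
tool_pos: [516.1, -17.1, 12.3]
tcp_rot: [3.141, -0.0, -0.049]
contact_force: [-0.4, -5.3, 0.6]
grip_width: 0.5
finger_force: 2.0
```

Request:
{"api": "jog_arm", "payload": {
  "dp": [
    [0, -0.001, 0],
    [0, 0, 0]
  ],
  "twist": [0, 0]
}}

```text
time: 13.12
tool_pos: [516.3, -16.7, 12.4]
tcp_rot: [3.14, -0.0, -0.049]
contact_force: [-1.1, -8.9, 1.5]
grip_width: -0.0
finger_force: 3.7
```

The force has risen at the expected place (jig y ≈ 72), so the blank is on the stop. I back off, rise and check.

Request:
{"api": "jog_arm", "payload": {
  "dp": [
    [0, 0.004, 0],
    [0, 0.012, 0],
    [0, 0.015, 0],
    [0, 0, -0.03],
    [0, 0, -0.05],
    [0, 0, -0.05],
    [-0.04, 0, -0.04],
    [-0.05, 0, 0],
    [0, 0, 0],
    [0, 0, 0]
  ],
  "twist": [0, 0, 0, 0, 0, 0, 0, 0, 0, 0]
}}

```text
time: 14.38
tool_pos: [425.3, -42.8, 182.5]
tcp_rot: [3.141, -0.001, -0.05]
contact_force: [-0.1, -0.1, 0.8]
grip_width: 0.3
finger_force: 0.0
```

```bash
python3 m.py w6; python3 - <<'E'
import cv2
im=cv2.imread("pics/w6.png")
cv2.imwrite("pics/w6c.png",cv2.resize(im[40:300,0:400],None,fx=2,fy=2))
E
```

```text
t 14.375 tcp [425.3 -42.8 182.5] jig [-65.5  41.9] [ 3.141e+00 -1.000e-03 -5.000e-02] F [-0.1 -0.1  0.8]
wrist green_cap 0.66 centroid [ 22.8 139.2] rect [ 22.8 139.3] [15.4 16.4] 30.4
wrist red_cap 0.65 centroid [  23.7 -139.3] rect [  23.8 -139.3] [16.6 15.2] 76.6
top red_cap 0.39 centroid [  25.7 -139.9] rect [  25.5 -140. ] [14.2 16.6] 64.6
```

View pics/w6c.png

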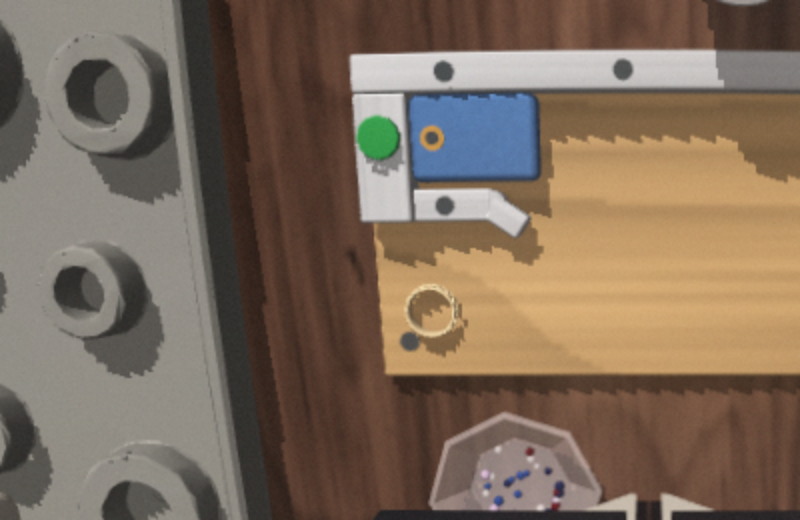

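The blank (crop 410–540, 93–180) sits against the stop and rail under the green cap, with ring and dish undisturbed. A quick colour-based check of the numbers before handing in.

```bash
python3 - <<'E'
from m import *
P=bot.camera_params("wrist");im=bot.capture("wrist");h=cv2.cvtColor(im,cv2.COLOR_BGR2HSV)
def rect(mask,z):
    k,l,s,c=cv2.connectedComponentsWithStats(mask); i=1+np.argmax(s[1:,4])
    w=np.array([onz("wrist",q,z,P)[:2] for q in np.argwhere(l==i)[:,::-1]],np.float32); return w
m=cv2.inRange(h,(100,80,40),(125,255,255)); m[:, 300:]=0; m[:70]=0; m[140:]=0
w=rect(m,20); r=cv2.minAreaRect(w); j=np.array([(( q-o)@ex,(q-o)@e) for q in w])
print(J(np.array(r[0])),r[1],r[2]+np.degrees(-y),"x",j[:,0].min(),j[:,0].max(),"y",j[:,1].min(),j[:,1].max())
g=cv2.inRange(h,(45,90,60),(80,255,255)); gc=rect(g,26).mean(0); print("green",J(gc),"dist",np.linalg.norm(gc-np.array(r[0])))
E
```

```text
[ 23.  105.2] (48.05153274536133, 31.05487632751465) 90.61279056099524 x 7.273690326199048 38.53747256275602 y 81.16259587755685 129.26801981223286
green [ 23.  139.5] dist 34.29048379354603
```

```bash
python3 -c "
from plant import bot
print(bot.close_job())"
```

```text
the job is handed in; nothing more can be done
None
```

The blank is home in the green-capped pocket: against the rail, about 34 mm from the cap centre (limit 37 mm) and within about 1° of the rail. The ring and dish looked undisturbed in the last picture, the jar and spool were not re-measured, the arm is clear, and the job is handed in (no verdict was returned).

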